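# Eject the vial tray of a spore-test incubator and trap it at the first vial

## Robot

A 7-joint arm with a two-finger parallel gripper is mounted at the origin on a cart in front of the work surface, level with it; the furniture and walls round the work are solid. World frame = base frame: x ahead of the robot, y to its left, z up, the work surface at z = 0. Lengths are in mm, angles in rad, forces in N, time in s.
With the tool pointing down it reaches from about 350 to 900 mm from the base axis. Payload 19.9 kg.
Tool frame: the origin (TCP) lies midway between the tips of the shut fingers; the grasp point (between the pads) lies 19 mm behind it (pinch_z is the distance from the TCP to the grasp point, in mm); z points along the fingers, y is the line along which they close (so a half turn about z gives the same grasp; the last joint's range is limited). The gripper opens to 94 mm and grips with 3 to 60 N. Pads are 16 mm wide; open, the fingers measure 119 mm over their backs; the gripper's body (75 mm by 177 mm) begins 78 mm behind the grasp point.
Start: joints at [-1.304, 0.417, -0.01, 1.614, 0.005, 1.111, -0.053], TCP at [189.341, 595.608, 205.425] pointing down, gripper open.
Joint ranges: [-2.81, 2.81], [-0.39, 2.02], [-1.27, 1.25], [0.06, 2.57], [-1.19, 4.33], [0.19, 2], [-2.82, 2.82]. Speed limits (rad/s): [1.89, 1.89, 2.39, 2.39, 3.01, 3.01, 3.01].

## Interface

Orientations are given as a unit quaternion [x, y, z, w].
In Python, from rig import get_obs, grab_frame, calibration, sign_off, spot_in, silhouettes, pinch_z gives the robot as it stands.
- The arm moves only by the tool jog_arm, never from a script. Its argument "deltas" is one flat list of numbers, 7 for each row, row after row: the shift along the tool's x, y, z in mm, then the turn, a rotation vector about the tool's x, y, z in rad, then the opening in per cent of the stroke, from 0 (shut) to 100 (fully open). In form: [dx, dy, dz, ax, ay, az, fingers, dx, dy, dz, ax, ay, az, fingers, ...]. A call has 1 to 5 rows; each row is the pose to reach, as a shift and turn from the pose commanded when the call began, along the tool's axes at that moment; what a row does not reach only later rows make up. A row lasts 1/12 s, in which the tool goes at most 41.7 mm and 7.16 degrees, less where a joint would pass 70% of its speed; a pose out of reach is approached as far as the arm can. A call with a gripper value outside its range is refused whole. The fingers move at their own pace and stop on an object; "newtons" is the grip in N (left out, the last holds). Time passes only in rows, so rows that repeat a pose let the fingers close. It gives the time, the measured TCP pose, the force, the opening and the grip force at its end, in the units of the state.
- get_obs(): the state, without advancing time (a new reading comes with each control period).
- grab_frame(name): name is "scene" or "top" or "wrist"; returns (picture, depth): 400x640x3 uint8, red, green, blue; 400x640 float32, mm along the optical axis (not along the pixel's ray), 0 where there is no reading.
- calibration(name): a dict with "fx", "fy", "cx", "cy" (pixels), "R" (3x3) and "t" (3): a world point X has camera coordinates R X + t. Camera axes: x right, y down, z forward; pixel columns grow to the right and rows downward; lengths in mm; the calibration is good to about 2 mm. A picture is of the moment at which its call begins: read the wrist's pose just before it. calibration takes no time and is no camera call; for the wrist camera it gives the pose at the moment of the call.
- sign_off(): hands the job in; it is judged then, once.
Trained networks look in the newest picture that a camera, given by its name, has taken for a name from the list of things; names that differ only in an ending like _2 or _b are one class to them, and where a whole thing is asked for, a point or a joint stands for the part that bears it (a point fixed in the world has none). Each returns a list of dicts, best first, with "p" (0 to 1); they miss things now and then, are a little off and sometimes report something else, mostly with a low value. They report only what shows in the picture. A call takes as long as a camera call.
- spot_in(label, camera): "centre" ([x, y, z] in mm, in world coordinates, good to about 4 mm: the middle of the surface that is visible of it).
- silhouettes(label, camera): "region" (400x640 bool, what is visible of it).
The state is a dict: "t": time; "joint_pos": joint angles; "qvel": joint speeds; "joint_efforts": joint torques, N m; "ee_pos": TCP position; "tool_rot": TCP orientation; "ft_force": force on the tool from outside, world axes, zero at the start; "moment": the same for the moment, N m; "finger_gap": finger opening in mm; "gripper_force": force on a finger pad.
Only numpy, scipy, OpenCV 4.12 (cv2) and the standard library are available. Lean on these libraries where they do the work, as an engineer would, in place of code of your own. Each camera call takes 0.05 s, during which the arm holds its last target. There are 200 camera calls.

## Task

The spore-test incubator on the worktop is due for a reading of its front vial only. Press the orange eject key on its front ledge with one finger and, while that key is still down, stop the spring-driven tray with the other finger so that the front vial is wholly out from under the hood while the two vials behind it are still wholly covered; they must stay warm, so they may not come out even for a moment. Nothing is to be gripped or lifted - do not touch the vials or move the other things on the worktop - and finish while holding: the finger must still be stopping the tray there when you are done.

Things in the scene. Friction and masses are not known exactly. Their poses are not given: they have to be found in the camera images.
- incubator: fixed bench incubator: white case 160 mm deep (x), 170 wide (y), hood 62 high with a clear window in its roof, sloped console at the back up to 89 high; a grey ledge 14 high runs 65 mm out in front of it. Origin: on the worktop under the middle of the case; x points from front to back (hood's front face at x = -75 mm, ledge ends at -140), y to the left seen from the front, z up.
- vial_tray (a joint): how far the tray is out, m: 0 shut (front panel flush with the hood's face), 0.090 fully out, along the incubator's -x. The eject key's pawl latches it shut. A 3 N spring with a damper drives it at about 33 mm/s: 20 mm out 0.6 s after the latch lets go, 40 mm after 1.3 s. The front vial is wholly out at 0.020, the middle one begins to show at 0.041. A finger stopping it feels about 2.7 N.
- tray_front (a point): middle of the outer face of the tray's upright white front panel, 66 mm wide (y) and 30 high: lower edge 17 mm, upper edge 47 mm above the worktop. With the tray shut it is at (-75, 0, 32) mm in the incubator's frame; it moves with the tray.
- eject_key (a joint): how far the eject key is pressed down, m: 0 up, 0.009 bottomed. Its spring takes 2.4 N to start and 5.1 N at the bottom. The latch lets go at about 0.0055; the key springs up when released.
- key_top (a point): middle of the top of the orange eject key, a pad of 28 mm (x) by 26 mm (y) on the right of the ledge; when up at (-112, -62, 32) mm in the incubator's frame, moving straight down when pressed. It is 37 mm farther out than the shut tray's front panel and 62 mm to the right of the tray's middle; in front of the panel all is free above the ledge.
- vial_front: clear test vial with a purple cap, 48 mm long and 10 mm thick, lying across the tray in its front groove. Origin: middle of its underside; its x axis runs along it. The vial lies 9 to 19 mm behind the outer face of the tray's front panel, its underside 23 mm above the worktop.
- vial_middle: clear test vial with a purple cap, 48 mm long and 10 mm thick, lying across the tray in its second groove. Origin: middle of its underside; its x axis runs along it. The vial lies 41 to 51 mm behind the front panel's outer face.
- vial_rear: clear test vial with a purple cap, 48 mm long and 10 mm thick, lying across the tray in its third groove. Origin: middle of its underside; its x axis runs along it. The vial lies 73 to 83 mm behind the front panel's outer face.
- indicator_tape: bystander: roll of white indicator tape lying flat, 69 x 68 x 20 mm. Origin: middle of its underside.
- dappen_1: bystander: small octagonal glass dish, 37 mm wide and 26 mm high. Origin: middle of its underside.
- marker_red: bystander: white marker with a red cap lying flat, 138 x 12 x 13 mm, long axis x. Origin: middle of its underside.
- sachet_2: bystander: white sachet lying flat, 66 x 48 x 9 mm. Origin: middle of its underside.

How it is judged:
By the outcome, as a careful person would: the job done as asked, in the order asked, and still so for the second after the job is handed in, while the arm keeps its last pose, push and grip.
It also fails if it takes over 32 s, if anything falls off the work surface, if the arm or the gripper's body presses on something with over 40 N, if the wrist force passes 120 N, or if a joint passes its speed limit or range.

## Working session

There is one attempt and no reset: what is moved stays moved. The work goes in short steps, Python scripts to look and compute and a tool call to move; the robot and the scene stay as the last step left them, time stands still between calls to the robot, and variables do not carry over. Pictures are saved under pics/ and viewed, at most 10 in all, crops included, and the job is handed in when it is done.

Besides the shell and the picture viewer there is one more tool, called after "Emit:" by a JSON object that holds its "op" and its "data", one argument or row to a line. jog_arm: Moves the arm, as the interface text tells. Its arguments: {"type":"object","properties":{"deltas":{"type":"array"},"newtons":{"type":"number"}},"required":["deltas"]}

```bash
mkdir -p pics; ls; cat > h.py <<'E'
import numpy as np, cv2
from rig import *
E
python3 - <<'E'
from h import *
o=get_obs(); print(o['t'],o['ee_pos'],o['tool_rot'],o['finger_gap'],o['ft_force'],pinch_z if not callable(pinch_z) else pinch_z())
for c in('scene','top'):
    im,d=grab_frame(c); cv2.imwrite(f'pics/{c}1.png',im[:,:,::-1])
    for l in('key_top','tray_front','incubator','eject_key'):
        print(c,l,[(np.round(r['centre']),round(r['p'],2)) for r in spot_in(l,c)][:3])
E
```

```text
pics
0.0 [189.22431262 595.28197937 204.83536796] [ 1.53250666e-01  9.88187161e-01 -6.05424764e-04 -4.48870409e-05] 94.15711609328365 [-0.24949522 -0.65405273 -0.4820086 ] 18.8
scene key_top [(array([533.,  27.,  31.]), 0.76), (array([542., 355.,  17.]), 0.41)]
scene tray_front [(array([570.,  94.,  35.]), 0.81), (array([534.,  23.,  32.]), 0.34)]
scene incubator [(array([599.,  88.,  60.]), 0.83)]
scene eject_key [(array([533.,  27.,  31.]), 0.51)]
top key_top [(array([532.,  30.,  33.]), 0.64)]
top tray_front [(array([567.,  95.,  39.]), 0.55)]
top incubator [(array([615., 101.,  59.]), 0.86)]
top eject_key [(array([540.,  30.,  26.]), 0.62)]
```

View pics/scene1.png

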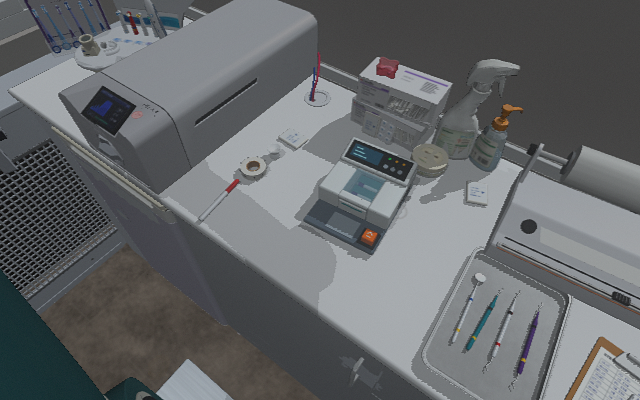

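View pics/top1.png

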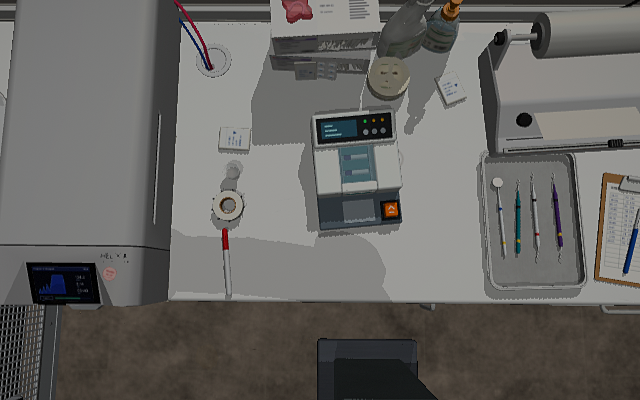

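The images show the incubator in the middle of the worktop. In the top view the orange key is at about (391,209), the tray front at about (360,195), and the case is yawed slightly left. Next I measure its pose from depth.

```bash
cat >> h.py <<'E'
def cloud(c,d,mask):
    k=calibration(c); v,u=np.nonzero(mask&(d>0)); z=d[v,u]
    P=np.c_[(u-k['cx'])/k['fx']*z,(v-k['cy'])/k['fy']*z,z]
    return (P-np.array(k['t']))@np.array(k['R'])
def orange(im):
    h=cv2.cvtColor(im,cv2.COLOR_RGB2HSV); return (h[...,0]>4)&(h[...,0]<18)&(h[...,1]>170)&(h[...,2]>90)
E
python3 - <<'E'
from h import *
for c in('scene','top'):
    im,d=grab_frame(c)
    s=silhouettes('incubator',c)[0]; P=cloud(c,d,s['region'])
    P=P[(P[:,2]>8)&(P[:,2]<100)]
    r=cv2.minAreaRect(P[:,:2].astype(np.float32)); print(c,s['p'],r)
    H=P[(P[:,2]>58)&(P[:,2]<66)]; print('hood',len(H),cv2.minAreaRect(H[:,:2].astype(np.float32)),np.median(H[:,2]))
    L=P[(P[:,2]>10)&(P[:,2]<20)]; print('ledge',len(L),cv2.minAreaRect(L[:,:2].astype(np.float32)),np.median(L[:,2]))
    K=cloud(c,d,orange(im)); K=K[np.linalg.norm(K[:,:2]-[533,28],axis=1)<30]; T=K[K[:,2]>27]
    print('key',len(T),T.mean(0),cv2.minAreaRect(T[:,:2].astype(np.float32)))
E
```

```text
scene 0.59 ((611.6278686523438, 98.95046997070312), (222.96202087402344, 170.00245666503906), 5.383406162261963)
hood 2701 ((642.4878540039062, 101.63018798828125), (154.36074829101562, 169.42848205566406), 6.41901969909668) 61.57196683740158
ledge 1919 ((609.9609375, 99.2886962890625), (218.9038848876953, 170.23519897460938), 5.735635280609131) 14.559555876606286
key 83 [534.46435626  27.89927506  32.26689782] ((534.8433837890625, 29.098407745361328), (23.303529739379883, 25.450115203857422), 9.798336029052734)
top 0.88 ((615.8976440429688, 100.45879364013672), (221.7953643798828, 170.87554931640625), 5.536340713500977)
hood 3752 ((647.6470947265625, 103.7064437866211), (156.20286560058594, 169.3372344970703), 5.547419548034668) 61.21734421408886
ledge 2352 ((539.4750366210938, 92.93885803222656), (68.15393829345703, 169.7279815673828), 5.544641971588135) 14.137549056025698
key 131 [539.41601139  30.44000852  31.56703349] ((540.0785522460938, 30.64279556274414), (26.69370460510254, 24.39535903930664), 2.973245620727539)
```

Emit:
{"op": "jog_arm", "data": {
  "deltas": [-20,-30,0,0,0,-0.08,60,-44,-64,0,0,0,-0.16,60,-68,-100,0,0,0,-0.24,60,-93,-136,0,0,0,-0.32,60,-118,-172,0,0,0,-0.403,60]
}}

```text
t: 1.12
ee_pos: [248.1, 399.7, 205.4]
tool_rot: [-0.05, 0.999, 0.0, 0.0]
ft_force: [1.7, -0.0, 0.1]
finger_gap: 64.2
gripper_force: 0.0
```

Emit:
{"op": "jog_arm", "data": {
  "deltas": [-21,-30,0,0,0,0,60,-42,-60,0,0,0,0,60,-63,-90,0,0,0,0,60,-84,-120,0,0,0,0,60,-105,-150,0,0,0,0,60]
}}

```text
t: 1.53
ee_pos: [367.6, 260.7, 205.8]
tool_rot: [-0.048, 0.999, 0.0, 0.0]
ft_force: [0.3, 1.7, -0.2]
finger_gap: 56.2
gripper_force: 0.0
```

Emit:
{"op": "jog_arm", "data": {
  "deltas": [-22,-32,0,0,0,0,60,-44,-64,0,0,0,0,60,-67,-96,0,0,0,0,60,-90,-128,0,0,0,0,60,-110,-158,10,0,0,0,60]
}}

```text
t: 1.95
ee_pos: [493.4, 113.7, 197.0]
tool_rot: [-0.047, 0.999, 0.0, 0.002]
ft_force: [0.2, 1.5, -0.1]
finger_gap: 56.2
gripper_force: 0.0
```

Emit:
{"op": "jog_arm", "data": {
  "deltas": [-18,-25,0,0,0,0,60,-36,-50,10,0,0,0,60,-36,-50,20,0,0,0,60,-36,-50,20,0,0,0,60,-36,-50,20,0,0,0,60]
}}

```text
t: 2.37
ee_pos: [531.3, 69.4, 175.2]
tool_rot: [-0.048, 0.999, -0.0, -0.001]
ft_force: [0.1, -0.2, 0.4]
finger_gap: 56.4
gripper_force: 0.0
```

```bash
python3 - <<'E'
from h import *
o=get_obs(); print(o['t'],o['ee_pos'],o['tool_rot'],o['finger_gap'],o['ft_force'])
im,d=grab_frame('wrist'); cv2.imwrite('pics/w1.png',im[:,:,::-1])
P=cloud('wrist',d,d>0)
K=cloud('wrist',d,orange(im)); K=K[np.linalg.norm(K[:,:2]-[536,29],axis=1)<35]; T=K[K[:,2]>27]
print(len(T),len(T) and (T.mean(0),cv2.minAreaRect(T[:,:2].astype(np.float32))))
for l in('key_top','tray_front'):print(l,[(np.round(r['centre']),round(r['p'],2)) for r in spot_in(l,'wrist')][:2])
for lo,hi in((58,66),(11,18)):
    s=silhouettes('incubator','wrist')
    if s:
        Q=cloud('wrist',d,s[0]['region']); H=Q[(Q[:,2]>lo)&(Q[:,2]<hi)]; print(lo,len(H),np.median(H[:,2]) if len(H) else 0, cv2.minAreaRect(H[:,:2].astype(np.float32)) if len(H) else 0)
E
```

```text
2.3667 [531.3300622   69.37658996 175.18500207] [-4.76168828e-02  9.98865483e-01 -1.04706973e-04 -6.06542631e-04] 56.386454221622515 [ 0.13780362 -0.16388494  0.44665496]
464 (array([536.5599427 ,  28.58763133,  32.44468518]), ((538.1140747070312, 28.831710815429688), (24.93865203857422, 24.496267318725586), 4.989774703979492))
key_top [(array([540.,  28.,  33.]), 0.76)]
tray_front []
58 8942 62.0648385222666 ((604.6504516601562, 98.65778350830078), (71.95348358154297, 168.8567657470703), 5.8061676025390625)
11 9279 15.187053658570596 ((540.1895751953125, 91.76688385009766), (70.37229919433594, 169.87469482421875), 5.549226760864258)
```

View pics/w1.png

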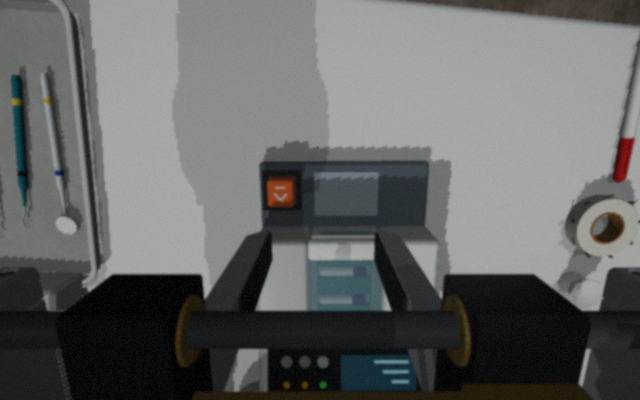

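```bash
python3 - <<'E'
from h import *
o=get_obs();im,d=grab_frame('wrist');P=cloud('wrist',d,d>0)
a=np.radians(5.55);u=np.array([np.cos(a),np.sin(a)]);n=np.array([-u[1],u[0]])
k=np.array([537.3,28.7]);q=np.c_[(P[:,:2]-k)@u,(P[:,:2]-k)@n,P[:,2]]
# hood front edge, ledge front edge, key extents in key-centred incubator frame
H=q[(q[:,2]>57)&(q[:,2]<67)&(abs(q[:,0])<90)&(q[:,1]>-20)&(q[:,1]<140)];print('hood front',np.percentile(H[:,0],[.3,1,3]))
L=q[(q[:,2]>10)&(q[:,2]<18)&(q[:,0]<60)&(q[:,1]>-20)&(q[:,1]<140)];print('ledge',np.percentile(L[:,0],[.3,1,99,99.7]))
A=q[(q[:,2]>10)&(q[:,2]<18)&(q[:,0]<60)&(abs(q[:,1]-62)<200)];print('ledge y',np.percentile(A[:,1],[.3,1,99,99.7]))
T=q[(q[:,2]>30)&(q[:,2]<35)&(abs(q[:,0])<22)&(abs(q[:,1])<20)];print('key',len(T),T.min(0),T.max(0))
# fingers
F=q[(q[:,2]>120)];print('close pts',len(F))
F=q[(q[:,2]>150)]
if len(F): 
  r=np.c_[F[:,0],F[:,1]]-np.array([(o['ee_pos'][:2]-k)@u,(o['ee_pos'][:2]-k)@n]); 
  for s in(-1,1):
    m=r[:,1]*s>0
    if m.any(): print(s,np.percentile(r[m],[0,1,50,99,100],axis=0), F[m][:,2].min())
E
```

```text
hood front [37.67119341 38.04181146 38.58993908]
ledge [-26.98225789 -26.82364973  39.09300644  39.3892411 ]
ledge y [-22.2623672  -21.08289744 144.13542613 145.33737573]
key 707 [-13.4250009  -12.77082201  30.00251363] [14.23869101 12.76189665 34.28857889]
close pts 67613
-1 [[-3.48537892e+01 -8.01086742e+01]
 [-3.42157956e+01 -7.38531835e+01]
 [-2.51126024e+01 -3.64709264e+01]
 [ 5.18597500e+00 -1.53377704e+00]
 [ 9.75170432e+00 -2.05223648e-04]] 175.34425424933372
1 [[-3.46142727e+01  1.18137197e-04]
 [-3.39994011e+01  1.45029271e+00]
 [-2.49149487e+01  3.53234422e+01]
 [ 5.16518890e+00  7.30551930e+01]
 [ 9.89905656e+00  7.81678076e+01]] 174.15576111781832
```

```bash
python3 - <<'E'
from h import *
o=get_obs();im,d=grab_frame('wrist');P=cloud('wrist',d,d>0)
a=np.radians(5.5);u=np.array([np.cos(a),np.sin(a)]);n=np.array([-u[1],u[0]]);e=np.array(o['ee_pos'])
print(o['t'],e)
r=np.c_[(P[:,:2]-e[:2])@u,(P[:,:2]-e[:2])@n,P[:,2]-e[2]]
for lo in(-4,0,4,8,14,20,30):
  for s in(-1,1):
    m=(r[:,2]>lo)&(r[:,2]<lo+4)&(r[:,1]*s>5)&(r[:,1]*s<60)
    if m.sum()>5: print(lo,s,m.sum(),np.percentile(r[m][:,:2],[2,50,98],axis=0).round(1).tolist())
E
```

```text
2.6667 [531.80457051  69.74537798 176.01427368]
0 -1 55 [[-9.9, -34.0], [-5.9, -28.7], [7.1, -28.4]]
0 1 51 [[-10.0, 27.7], [-8.0, 28.0], [5.7, 34.2]]
4 -1 81 [[-10.0, -38.0], [-9.0, -30.1], [6.8, -28.4]]
4 1 86 [[-10.0, 27.7], [-8.3, 29.0], [7.0, 36.8]]
8 -1 95 [[-10.1, -39.7], [-9.4, -30.3], [7.1, -28.4]]
8 1 99 [[-9.9, 27.7], [-9.1, 29.3], [6.7, 39.0]]
14 -1 106 [[-10.1, -39.8], [-9.4, -30.5], [6.0, -28.4]]
14 1 116 [[-9.9, 27.6], [-9.2, 29.5], [7.1, 39.1]]
20 -1 122 [[-10.1, -40.1], [-9.4, -30.1], [7.2, -28.4]]
20 1 126 [[-10.2, 27.6], [-9.3, 29.9], [6.6, 39.2]]
30 -1 151 [[-10.1, -40.0], [-9.4, -30.5], [6.4, -28.4]]
30 1 143 [[-9.9, 27.6], [-9.2, 30.2], [6.0, 39.4]]
```

Emit:
{"op": "jog_arm", "data": {
  "deltas": [0.6,-8.3,10,0,0,0,60,0.6,-8.3,40,0,0,0,60,0.6,-8.3,70,0,0,0,60,0.6,-8.3,100,0,0,0,60,0.6,-8.3,125,0,0,0,60]
}}

```text
t: 3.13
ee_pos: [531.2, 60.0, 48.1]
tool_rot: [-0.047, 0.999, -0.0, -0.0]
ft_force: [1.1, -0.2, 0.1]
finger_gap: 56.1
gripper_force: 0.0
```

Emit:
{"op": "jog_arm", "data": {
  "deltas": [0,0,0,0,0,0,60,0,0,0,0,0,0,60,0,0,0,0,0,0,60,0,0,0,0,0,0,60]
}}

```text
t: 3.47
ee_pos: [533.0, 60.7, 52.1]
tool_rot: [-0.048, 0.999, 0.0, 0.001]
ft_force: [-0.2, 0.5, 0.5]
finger_gap: 56.6
gripper_force: 0.0
```

```bash
python3 - <<'E'
from h import *
o=get_obs(); print(o['t'],o['ee_pos'],o['tool_rot'],o['finger_gap'],o['ft_force'])
for c in('wrist','scene'):
    im,d=grab_frame(c)
    if c=='scene': im=cv2.resize(im[120:270,260:460],None,fx=4,fy=4)
    cv2.imwrite(f'pics/{c}2.png',im[:,:,::-1])
E
```

```text
3.4667 [533.01174508  60.74576176  52.05639667] [-4.75466036e-02  9.98868334e-01  1.53668930e-04  1.16138674e-03] 56.61871601434865 [-0.16205661  0.53218181  0.52031406]
```

View pics/wrist2.png

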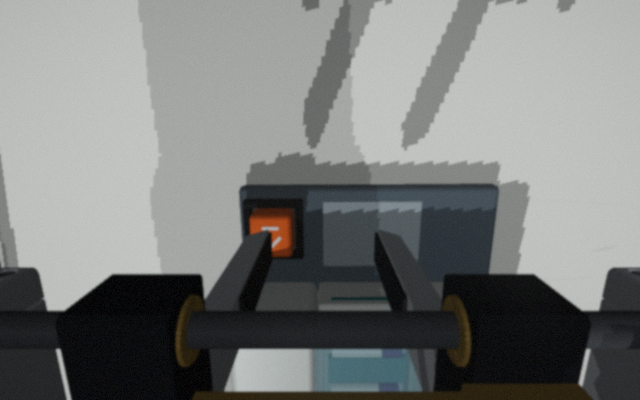

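View pics/scene2.png

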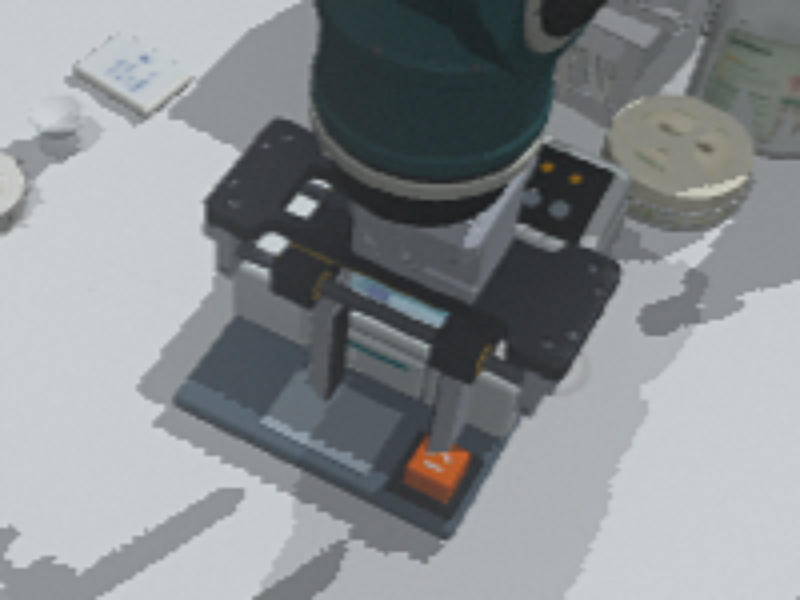

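Emit:
{"op": "jog_arm", "data": {
  "deltas": [0,0,8,0,0,0,60,0,0,16,0,0,0,60,0,0,22,0,0,0,60,0,0,26,0,0,0,60,0,0,28,0,0,0,60]
}}

```text
t: 3.98
ee_pos: [532.5, 60.9, 22.4]
tool_rot: [-0.048, 0.999, 0.0, 0.0]
ft_force: [-9.7, 2.5, 45.4]
finger_gap: 56.6
gripper_force: 22.3
```

Emit:
{"op": "jog_arm", "data": {
  "deltas": [0,0,0,0,0,0,60,0,0,0,0,0,0,60,0,0,0,0,0,0,60,0,0,0,0,0,0,60,0,0,0,0,0,0,60]
}}

```text
t: 4.4
ee_pos: [532.3, 60.9, 22.9]
tool_rot: [-0.048, 0.999, 0.0, 0.0]
ft_force: [-4.2, 1.4, 17.9]
finger_gap: 56.4
gripper_force: 9.6
```

Emit:
{"op": "jog_arm", "data": {
  "deltas": [0,0,-0.5,0,0,0,60,0,0,-0.5,0,0,0,60,0,0,-0.5,0,0,0,60,0,0,-0.5,0,0,0,60,0,0,-0.5,0,0,0,60]
}}

```text
t: 4.82
ee_pos: [532.2, 60.9, 23.1]
tool_rot: [-0.048, 0.999, 0.0, 0.0]
ft_force: [-3.0, 1.0, 11.9]
finger_gap: 56.5
gripper_force: 7.2
```

Emit:
{"op": "jog_arm", "data": {
  "deltas": [0,0,0,0,0,0,60,0,0,0,0,0,0,60,0,0,0,0,0,0,60,0,0,0,0,0,0,60,0,0,0,0,0,0,60]
}}

```text
t: 5.23
ee_pos: [532.2, 60.9, 23.1]
tool_rot: [-0.048, 0.999, 0.0, 0.0]
ft_force: [-2.8, 0.7, 12.1]
finger_gap: 56.2
gripper_force: 7.1
```

Emit:
{"op": "jog_arm", "data": {
  "deltas": [0,0,0,0,0,0,60,0,0,0,0,0,0,60,0,0,0,0,0,0,60,0,0,0,0,0,0,60,0,0,0,0,0,0,60]
}}

```text
t: 5.65
ee_pos: [532.2, 60.8, 23.1]
tool_rot: [-0.048, 0.999, 0.0, 0.0]
ft_force: [-2.3, 1.1, 11.8]
finger_gap: 56.4
gripper_force: 7.1
```

```bash
python3 - <<'E'
from h import *
o=get_obs(); print(o['t'],o['ee_pos'],o['finger_gap'],o['ft_force'],o['moment'])
im,d=grab_frame('wrist'); cv2.imwrite('pics/wrist3.png',im[:,:,::-1])
im,d=grab_frame('scene'); cv2.imwrite('pics/scene3.png',cv2.resize(im[120:270,260:460],None,fx=4,fy=4)[:,:,::-1])
for c in('scene','wrist'):
  for l in('tray_front','vial_front'):print(c,l,[(np.round(r['centre']),round(r['p'],2)) for r in spot_in(l,c)][:3])
E
```

```text
5.65 [532.18012161  60.82768161  23.09786738] 56.42392159079097 [-2.28926376  1.12602199 11.76330832] [-0.013747    0.57111643  0.11065345]
scene tray_front [(array([543.,  78.,  27.]), 0.79)]
scene vial_front []
wrist tray_front [(array([542.,  74.,  36.]), 0.97)]
wrist vial_front [(array([558.,  85.,  33.]), 0.81)]
```

View pics/wrist3.png

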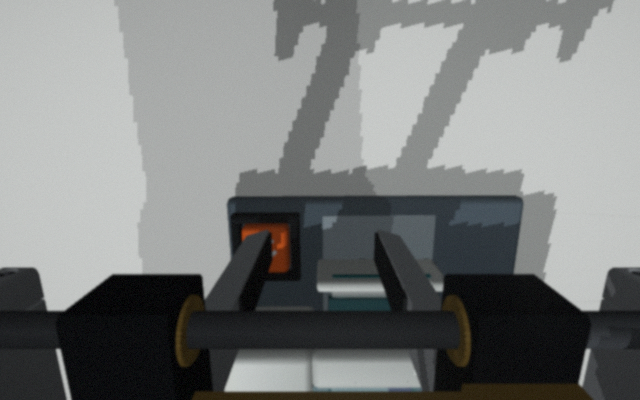

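View pics/scene3.png

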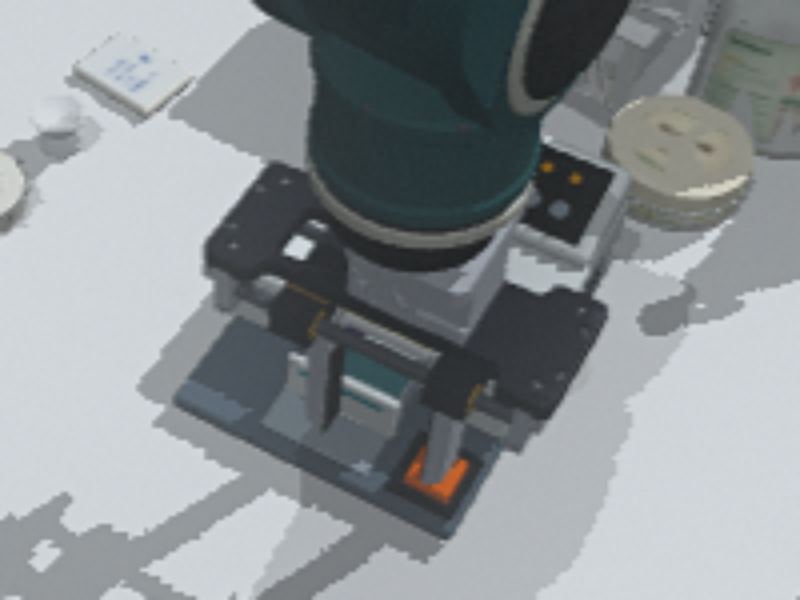

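The pictures show the tray stopped against the left finger (panel at about (345,390) in the scene crop) and the key held down by the right finger. The tray is out about 29 mm and the force is steady at about 2.7 N.

```bash
python3 -c "
from rig import *
print(sign_off())"
```

```text
the job is handed in; nothing more can be done
None
```

I handed the job in with one finger holding the eject key down and the other stopping the tray about 29 mm out, which leaves the front vial clear of the hood and the other two covered.

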